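Hang a power module on the test stand and run its self-test with the jog lever

ROBOT

A 7-joint arm with a two-finger parallel gripper is mounted at the origin on the work surface. World frame = base frame: x ahead of the robot, y to its left, z up, the work surface at z = 0. Lengths are in m, angles in rad, forces in N, time in s.
With the tool pointing down it reaches from about 0.35 to 0.9 m from the base axis. Payload 7.2 kg.
Tool frame: the origin (TCP) lies at the very end of the fingers, on their centre line; the grasp point (between the pads) lies 19 mm behind it (ctrl.pinch_z is the distance from the TCP to the grasp point, in m); z points along the fingers, y is the line along which they close (so a half turn about z gives the same grasp; the last joint's range is limited). The gripper opens to 85 mm and grips with 20 to 120 N. Pads are 22 mm wide; open, the fingers measure 114 mm over their backs; the gripper's body (76 mm by 85 mm) begins 54 mm behind the grasp point. The pads swing forward as they close: fully open they stand 13 mm farther back than shut.
Start: joints at [-1.39, 0.411, -0.013, 1.596, 0.006, 1.134, -0.082], TCP at [0.154, 0.606, 0.231] pointing down, gripper open.
Joint ranges: [-2.95, 2.95], [-0.29, 1.99], [-1.47, 1.44], [0.14, 2.54], [-1.03, 4.17], [0.13, 1.85], [-2.86, 2.86]. Speed limits (rad/s): [2.39, 2.39, 3.01, 3.01, 3.14, 3.14, 3.14].

INTERFACE

Orientations are given as a 3x3 rotation matrix whose columns are the frame's x, y, z axes.
In Python, from rig import ctrl, set_gripper, kin, telemetry, cams, ticket, spotter gives the robot as it stands. Calls block until the motion is done:
- ctrl.move_to(position, orientation): joint-space move of the TCP to a pose.
- ctrl.line_to(position, vel=0.15, orientation=None, contact_N=None): straight line of the TCP; orientation=None keeps the orientation; vel is the mean speed in m/s. With contact_N (N) it stops when the force on the tool has changed by that much, and returns True; else False.
- ctrl.set_joints(angles): joint-space move.
- set_gripper(opening, grasp_force=None): finger opening in m; grasp_force is the grip in N (None keeps the last); returns when the fingers have stopped.
- ctrl.wait(seconds).
- kin.inverse_kinematics(position, orientation): joint angles nearest the present ones, or None.
- telemetry.get_obs(): the state.
- cams.snapshot(name): name is "scene" or "side" or "wrist"; returns (picture, depth): 420x560x3 uint8, blue, green, red; 420x560 float32, m along the optical axis (not along the pixel's ray), 0 where there is no reading.
- cams.camera_info(name): a dict with "fx", "fy", "cx", "cy" (pixels), "world_to_cam" (4x4, takes a point from world to camera coordinates). Camera axes: x right, y down, z forward; pixel columns grow to the right and rows downward; lengths in m; the calibration is good to about 2 mm. A picture is of the moment at which its call begins: read the wrist's pose just before it. camera_info takes no time and is no camera call; for the wrist camera it gives the pose at the moment of the call.
A pose or a line that the arm cannot do raises ctrl.PlanningError and nothing moves.
- ticket.hand_in(): hands the job in; it is judged then, once.
Trained networks look in the newest picture that a camera, given by its name, has taken for a name from the list of things; names that differ only in an ending like _2 or _b are one class to them, and where a whole thing is asked for, a point or a joint stands for the part that bears it (a point fixed in the world has none). Each returns a list of dicts, best first, with "score" (0 to 1); they miss things now and then, are a little off and sometimes report something else, mostly with a low value. They report only what shows in the picture. A call takes as long as a camera call.
- spotter.regions_of(camera, query): "mask" (420x560 bool, what is visible of it).
- spotter.spot_point(camera, query): "location" ([x, y, z] in m, in world coordinates, good to about 4 mm: a listed point, or the origin of a listed thing).
The state is a dict: "time": time; "qpos": joint angles; "joint_velocities": joint speeds; "joint_efforts": joint torques, N m; "ee_pos": TCP position; "tcp_rot": TCP orientation; "force": force on the tool from outside, world axes, zero at the start; "ft_torque": the same for the moment, N m; "finger_gap": finger opening in m; "grip_force": force on a finger pad.
Only numpy, scipy, OpenCV 4.12 (cv2) and the standard library are available. Lean on these libraries where they do the work, as an engineer would, in place of code of your own. Each camera call takes 0.05 s, during which the arm holds its last target. There are 200 camera calls.

TASK

Hang the power module on the sloped test stand: put the keyhole of its plate over the screw head, slide it down the slope until the screw is home at the end of the narrow slot with the plate flat on the panel, and let go. Then tilt the control box's spring-centred lever towards the side where the test stand is (never the other way) until it meets its stop, hold it there lightly for about a second without forcing it, and let it spring back to the middle. Leave everything else on the bench where it is.

Things in the scene. Friction and masses are not known exactly. Their poses are not given: they have to be found in the camera images.
- module: the power module: black box 58 x 44 x 28 mm on a bare aluminium plate 110 x 70 x 4 mm, lying flat, box up, keyhole end towards the robot; 0.18 to 0.35 kg. Origin on the plate's underside; z up through the box, x from the box towards the keyhole's narrow end. Plate: x -52 to 58 mm, y +-35 mm. Box: x -51 to 7 mm, y +-22 mm, its top 32 mm above the underside
- grip (a point): centre of the module's box, at x = -22 mm, y = 0, 18 mm above the plate's underside; grip the 44 mm width along the module's y
- key_hole (a point): centre of the wide part of the keyhole, on the plate's underside (module x = 24 mm, y = 0): an eight-sided through hole, 16 mm across
- key_end (a point): where the screw's axis is when fully locked, on the plate's underside (module x = 43 mm, y = 0): the narrow slot is 8 mm wide and runs in +x from the wide part to an end wall 3 mm past this point, so the plate slides 19 mm from wide part to locked
- stand: the test stand: fixed sheet-metal easel, foot 150 x 130 mm, 129 mm high on the robot's side. Origin at the centre of its underside; x roughly towards the robot, z up
- panel: the stand's sloped grey panel, 170 mm (up the slope) x 130 mm x 8 mm, sloping 35 degrees from level, facing away from the robot, its low edge on the far side. Origin at the centre of its upper surface, 80 mm above the bench; x up the slope (towards the robot), y to the robot's right, z out of the surface. The panel is grippy: the module does not reliably slide down by its own weight
- screw: the fixed headed screw on the panel, 50 mm up the slope from the panel's centre. Origin where its axis meets the panel's surface; axes as the panel's. Shank 6 mm diameter, head 12 mm diameter; the underside of the head is 6.6 mm and its top 10.1 mm above the panel
- console: the control box on its foot 130 x 110 mm, fixed. Origin at the centre of its underside; x roughly towards the robot, y to the left for someone facing the box from the far side of the bench (the robot's right), z up. The test stand is on its +y or its -y side
- face: the control box itself, 110 x 110 x 45 mm, pitched 35 degrees from level, facing away from the robot, its low edge on the far side. Origin at the centre of its upper face, 85 mm above the bench, where the lever comes out; x up the slope (towards the robot), y to the robot's right, z out of the face
- lever (a joint): lever angle, rad: 0 upright on the face (spring-centred), positive tilted to the face's +y (the robot's right), negative to its -y; hard stops at +-0.55, at the stop means beyond 0.48; forcing means over 15 N. Spring 0.3 N m per rad: about 4 N pushed 40 mm from the pivot at the stop. Released it returns to 0 at once
- lever_tip (a point): top end of the lever, 67 mm above the face when centred. The lever is a 9 mm steel stem with a black grip of 14 mm diameter on its top 22 mm; it pivots 3 mm above the face about the face's x axis
- brick: bystander: loose plain black adapter box 95 x 46 x 30 mm without plate; origin under its centre
- bottle: bystander: blue bottle, 64 mm diameter, 170 mm high; origin under its centre
- meter: bystander: hand multimeter lying flat, 150 x 75 x 36 mm; origin under its centre
- driver: bystander: screwdriver 190 mm long, lying; origin on its underside
- jar: bystander: small jar, 48 mm diameter, 60 mm high; origin under its centre

How it is judged:
By the outcome, as a careful person would: the job done as asked, in the order asked, and still so for the second after the job is handed in, with the robot touching nothing.
It also fails if it takes over 58 s, if anything falls off the work surface, if the arm or the gripper's body presses on something with over 40 N, if the wrist force passes 120 N, or if a joint passes its speed limit or range.

## Working session

There is one attempt and no reset: what is moved stays moved. The work goes in short steps, each a Python script; the robot and the scene stay as the last script left them, time stands still between calls to the robot, and variables do not carry over. Pictures are saved under pics/ and viewed, at most 10 in all, crops included, and the job is handed in when it is done.

```bash
mkdir -p pics; ls; python3 - <<'E'
from rig import ctrl, set_gripper, kin, telemetry, cams, ticket, spotter
import cv2,numpy as np
for c in ("scene","side"):
    p,d=cams.snapshot(c); cv2.imwrite(f"pics/{c}0.png",p)
    i=cams.camera_info(c); W=np.linalg.inv(i["world_to_cam"]); print(c,W[:3,3].round(3),W[:3,2].round(2))
    for q in "module grip key_hole key_end stand panel screw console face lever_tip brick bottle meter driver jar".split():
        r=spotter.spot_point(c,q)
        print(q,[(round(x["score"],2),np.round(x["location"],3).tolist()) for x in r[:2]])
print(telemetry.get_obs()["time"])
E
```

```text
pics
rig.py
scene [0.946 0.696 1.081] [-0.34 -0.54 -0.77]
module [(0.65, [0.473, 0.058, 0.0])]
grip [(0.65, [0.492, 0.058, 0.018])]
key_hole [(0.74, [0.446, 0.058, 0.002])]
key_end [(0.86, [0.428, 0.057, -0.002])]
stand [(0.74, [0.544, -0.249, -0.004])]
panel []
screw []
console [(0.76, [0.509, 0.243, 0.001]), (0.38, [0.493, 0.057, 0.018])]
face [(0.64, [0.505, 0.241, 0.085]), (0.49, [0.473, 0.058, 0.0])]
lever_tip [(0.4, [0.545, 0.245, 0.14]), (0.2, [0.467, 0.373, 0.0])]
brick [(0.77, [0.619, 0.008, 0.001])]
bottle [(0.71, [0.466, 0.373, 0.002])]
meter [(0.71, [0.623, 0.008, 0.002]), (0.61, [0.482, -0.385, -0.001])]
driver [(0.81, [0.265, 0.285, -0.005])]
jar [(0.72, [0.743, 0.018, -0.001])]
side [-0.138 -0.691  0.954] [ 0.5   0.56 -0.66]
module [(0.96, [0.468, 0.056, 0.002])]
grip [(0.78, [0.488, 0.057, 0.018]), (0.55, [0.445, 0.058, -0.006])]
key_hole [(0.82, [0.446, 0.059, -0.004])]
key_end [(0.93, [0.424, 0.058, -0.002])]
stand [(0.22, [0.266, 0.283, -0.002])]
panel [(0.91, [0.544, -0.249, 0.077])]
screw [(0.65, [0.511, 0.243, 0.083])]
console [(0.79, [0.51, 0.245, 0.003]), (0.3, [0.545, 0.243, 0.143])]
face [(0.89, [0.508, 0.242, 0.083])]
lever_tip [(0.56, [0.548, 0.241, 0.139]), (0.53, [0.552, -0.246, -0.001])]
brick [(0.58, [0.624, 0.008, 0.002]), (0.37, [0.425, 0.058, 0.0])]
bottle [(0.68, [0.464, 0.372, -0.002])]
meter [(0.82, [0.478, -0.384, -0.0])]
driver [(0.68, [0.261, 0.282, 0.0])]
jar [(0.58, [0.742, 0.023, -0.003])]
1.6
```

View pics/scene0.png

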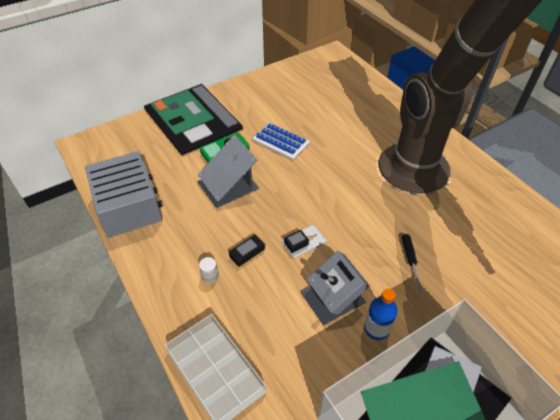

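View pics/side0.png

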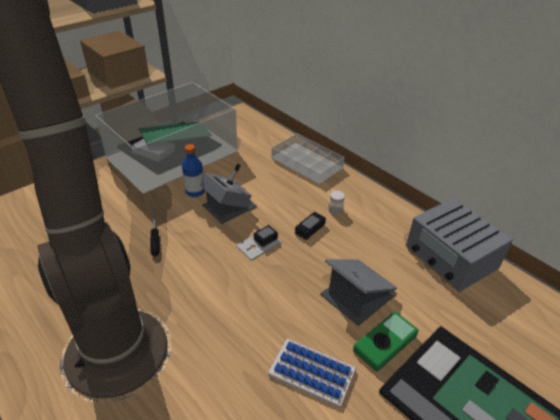

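Scene: the stand is at (228,172), to the robot's right; the console is at (337,285) with its lever at (325,280); the module is at (303,241) with the keyhole towards the robot. The spotter agrees, so the lever goes towards world −y (positive). Next: panel geometry and a reach check.

```bash
cat > h.py <<'E'
from rig import ctrl, set_gripper, kin, telemetry, cams, ticket, spotter
import cv2, numpy as np
def cloud(c, d, m):
    i=cams.camera_info(c) if isinstance(c,str) else c
    v,u=np.nonzero(m&(d>0)); z=d[v,u]
    P=np.stack([(u-i["cx"])/i["fx"]*z,(v-i["cy"])/i["fy"]*z,z,np.ones_like(z)])
    return (np.linalg.inv(i["world_to_cam"])@P)[:3].T
def plane(P,tol=.003):
    for _ in range(8):
        c=np.median(P,0) if _==0 else P.mean(0); n=np.linalg.svd(P-c,full_matrices=False)[2][2]
        n*=np.sign(n[2]); r=abs((P-c)@n); P=P[r<max(tol,1.5*np.median(r))]
    return c,n,P
def frame(yaw,pitch=np.radians(35)):
    "panel/face axes in world; yaw=0: x up the slope to -X, y to -Y"
    Rz=cv2.Rodrigues(np.array([0,0,yaw]))[0]
    x=[-np.cos(pitch),0,np.sin(pitch)]; z=[np.sin(pitch),0,np.cos(pitch)]
    return Rz@np.array([x,[0,-1,0],z]).T
def tool(R,flip=1):
    "tool pointing along -z of R, closing along its y"
    return np.stack([R[:,0]*flip,-R[:,1]*flip,-R[:,2]],1)
E
python3 - <<'E'
from h import *
o=telemetry.get_obs(); i=cams.camera_info("wrist"); W=np.linalg.inv(i["world_to_cam"])
T=np.eye(4); T[:3,:3]=o["tcp_rot"]; T[:3,3]=o["ee_pos"]; print("cam in tool\n",(np.linalg.inv(T)@W).round(3), i["fx"], ctrl.pinch_z)
print(o["tcp_rot"].round(2))
for c,q in (("side","panel"),("scene","panel"),("scene","face"),("side","face"),("scene","stand")):
    p,d=cams.snapshot(c); r=spotter.regions_of(c,q)
    for x in r[:1]:
        P=cloud(c,d,x["mask"]); C,n,Q=plane(P); print(c,q,round(x["score"],2),len(P),len(Q),C.round(3),n.round(3),"yaw",np.degrees(np.arctan2(n[1],n[0])).round(1),"pitch",np.degrees(np.arccos(n[2])).round(1))
R=frame(0); pc=np.array([.544,-.249,.08])
for fl in (1,-1):
  for h in (.0,.1,.2):
    q=kin.inverse_kinematics(pc+R@[0.004,0,.005+h],tool(R,fl)); print("ik",fl,h,None if q is None else np.round(q,2))
E
```

```text
cam in tool
 [[ 0.    -0.966 -0.259  0.065]
 [ 1.     0.001 -0.001  0.002]
 [ 0.001 -0.259  0.966 -0.144]
 [ 0.     0.     0.     1.   ]] 329.6043036281046 0.0187
[[-0.97  0.25  0.  ]
 [ 0.25  0.97  0.  ]
 [ 0.    0.   -1.  ]]
side panel 0.59 1183 1071 [ 0.535 -0.254  0.085] [0.573 0.003 0.819] yaw 0.3 pitch 35.0
scene panel 0.95 1921 1433 [ 0.541 -0.247  0.082] [0.575 0.009 0.818] yaw 0.9 pitch 35.1
scene face 0.93 2184 1258 [0.503 0.251 0.088] [ 0.56  -0.01   0.828] yaw -1.0 pitch 34.1
scene stand 0.72 2609 706 [ 0.529 -0.257  0.09 ] [0.602 0.048 0.797] yaw 4.6 pitch 37.2Traceback (most recent call last):
  File "<stdin>", line 9, in <module>
  File "h.py", line 15, in frame
    Rz=cv2.Rodrigues(np.array([0,0,yaw]))[0]
       ~~~~~~~~~~~~~^^^^^^^^^^^^^^^^^^^^^
cv2.error: OpenCV(4.12.0) /io/opencv/modules/calib3d/src/calibration_base.cpp:151: error: (-210:Unsupported format or combination of formats) The matrices must have 32f or 64f data type in function 'Rodrigues'
```

```bash
sed -i 's/np.array(\[0,0,yaw\])/np.array([0,0,float(yaw)])/' h.py
python3 - <<'E'
from h import *
R=frame(np.radians(.5)); pc=np.array([.542,-.249,.08])
for fl in (1,-1):
  for h in (.0,.1,.2):
    q=kin.inverse_kinematics(pc+R@[0.004,0,.005+h],tool(R,fl)); print("ik",fl,h,None if q is None else np.round(q,2))
M=np.array([[-1,0,0],[0,-1,0],[0,0,1.]]).T
for fl in (1,-1):
    q=kin.inverse_kinematics([.49,.058,.02],tool(M,fl)); print("grasp",fl,None if q is None else np.round(q,2))
E
```

```text
ik 1 0.0 [-0.08  0.95  0.63  1.33 -0.23  1.55  2.13]
ik 1 0.1 [-0.08  0.98  0.72  1.09 -0.28  1.78  2.14]
ik 1 0.2 None
ik -1 0.0 [-0.19  1.05  0.89  1.34 -0.41  1.59 -0.86]
ik -1 0.1 [-0.15  1.05  0.92  1.1  -0.41  1.81 -0.89]
ik -1 0.2 None
grasp 1 [-0.41  0.5   0.25  2.11 -0.22  0.56  1.57]
grasp -1 [-0.68  0.56  0.61  2.12 -0.56  0.61 -1.25]
```

```bash
python3 - <<'E'
from h import *
ctrl.line_to([.154,.606,.33],vel=.25)
M=np.array([[-1,0,0],[0,-1,0],[0,0,1.]]).T
ctrl.move_to([.47,.058,.18],tool(M))
def look(name,qs):
    i=cams.camera_info("wrist"); p,d=cams.snapshot("wrist"); cv2.imwrite(f"pics/{name}.png",p); np.savez(f"pics/{name}.npz",p=p,d=d,W=i["world_to_cam"],f=[i["fx"],i["fy"],i["cx"],i["cy"]])
    for q in qs:
        print(q,[(round(x["score"],2),np.round(x["location"],4).tolist()) for x in spotter.spot_point("wrist",q)[:2]])
look("mod",["module","grip","key_hole","key_end"])
R=frame(np.radians(.5)); pc=np.array([.542,-.249,.08])
print(telemetry.get_obs()["time"])
try:
    ctrl.move_to(pc+R@[0.0,0,.12],tool(R))
except ctrl.PlanningError as e: print(e); ctrl.move_to(pc+R@[0.0,0,.105],tool(R))
look("pan",["panel","screw"])
print(telemetry.get_obs()["time"],telemetry.get_obs()["qpos"].round(2))
cv2.imwrite("pics/both.png",cv2.resize(np.vstack([cv2.imread("pics/mod.png"),cv2.imread("pics/pan.png")]),(400*1,600)))
E
```

```text
module [(0.63, [0.4696, 0.0578, 0.0018])]
grip [(0.92, [0.4895, 0.0572, 0.019])]
key_hole [(0.63, [0.4452, 0.056, -0.0028]), (0.45, [0.4213, 0.0555, 0.0002])]
key_end [(0.57, [0.4242, 0.0569, 0.0007])]
5.2083
panel [(0.73, [0.5417, -0.2512, 0.0782]), (0.67, [0.5044, -0.2492, 0.1111])]
screw [(0.48, [0.5028, -0.2499, 0.1101])]
6.65 [-0.06  0.99  0.7   1.04 -0.27  1.82  2.13]
```

View pics/both.png

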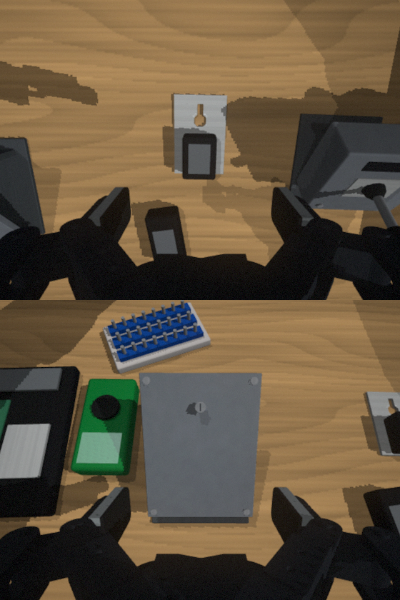

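The top half shows the module with the keyhole at about (200,113) in the crop. The bottom half shows the panel square on, with the screw at about (200,407). Now refining both from depth.

```bash
python3 - <<'E'
from h import *
def load(n):
    z=np.load(f"pics/{n}.npz"); f=z["f"]; return z["p"],z["d"],dict(fx=f[0],fy=f[1],cx=f[2],cy=f[3],world_to_cam=z["W"])
p,d,i=load("pan"); m=np.ones(d.shape,bool); A=cloud(i,d,m)
pc=np.array([.542,-.249,.08]); R=frame(np.radians(.5))
L=(A-pc)@R
s=(abs(L[:,0])<.08)&(abs(L[:,1])<.06)&(abs(L[:,2])<.005); C,n,Q=plane(A[s],.002)
yaw=np.arctan2(n[1],n[0]); print("n",n.round(4),"yaw",np.degrees(yaw),"pitch",np.degrees(np.arccos(n[2])),"res",(abs((Q-C)@n)).mean())
R=frame(yaw); L=(A-C)@R
on=(abs(L[:,2])<.004)&(abs(L[:,0])<.12)&(abs(L[:,1])<.1)
rect=cv2.minAreaRect(L[on][:,:2].astype(np.float32)*1000); print("panel rect mm",rect)
cx=np.array([*np.array(rect[0])/1000,0]); print("panel centre",(C+R@cx).round(4))
h=(L[:,2]>.006)&(L[:,2]<.014)&(abs(L[:,0])<.08)&(abs(L[:,1])<.06)
H=L[h]; print("head n",len(H),"z",np.percentile(H[:,2],[5,50,95]).round(4), "bb",H.min(0).round(4),H.max(0).round(4),"mean",H.mean(0).round(4))
mid=(H.min(0)+H.max(0))/2; mid[2]=0; print("screw base",(C+R@mid).round(4),"rel panel centre",(mid-cx).round(4))
p,d,i=load("mod"); A=cloud(i,d,np.ones(d.shape,bool)); s=(abs(A[:,0]-.47)<.09)&(abs(A[:,1]-.058)<.07)
A=A[s]; print("table z",np.median(A[(A[:,2]<.003)][:,2]), "plate z",np.median(A[(A[:,2]>.003)&(A[:,2]<.008)][:,2]))
B=A[A[:,2]>.029]; print("boxtop",len(B),cv2.minAreaRect(B[:,:2].astype(np.float32)*1000),np.median(B[:,2]))
# plate by brightness
g=cv2.cvtColor(p,cv2.COLOR_BGR2HSV); w=((g[...,1]<60)&(g[...,2]>110)).astype(np.uint8)
k,lab,st,ce=cv2.connectedComponentsWithStats(w); j=[a for a in range(1,k) if st[a,4]>300 and abs(ce[a]-[280,150]).max()<60]; print([(st[a],ce[a]) for a in j])
Wc=np.linalg.inv(i["world_to_cam"])
def ray(uv,z):
    r=Wc[:3,:3]@np.array([(uv[0]-i["cx"])/i["fx"],(uv[1]-i["cy"])/i["fy"],1]); return Wc[:3,3]+r*(z-Wc[2,3])/r[2]
if j:
    mk=(lab==j[0]).astype(np.uint8); v,u=np.nonzero(mk)
    P=np.array([ray(a,.004)[:2] for a in zip(u,v)]); print("plate",cv2.minAreaRect(P.astype(np.float32)*1000))
    cs,hi=cv2.findContours(mk,cv2.RETR_CCOMP,cv2.CHAIN_APPROX_NONE)
    for c,hh in zip(cs,hi[0]):
        if hh[3]>=0 and len(c)>15:
            q=np.array([ray(a[0],.004)[:2] for a in c]); print("hole bb",q.min(0).round(4),q.max(0).round(4),len(c))
cv2.imwrite("pics/modz.png",cv2.resize(p[110:260,200:360],None,fx=4,fy=4,interpolation=2))
E
```

```text
n [0.5733 0.0059 0.8193] yaw 0.5937595157848781 pitch 34.98544242408531 res 0.0005219439416213889
panel rect mm ((-8.632667541503906, -1.3198394775390625), (130.46022033691406, 169.71705627441406), 89.84204864501953)
panel centre [ 0.5466 -0.2476  0.081 ]
head n 197 z [0.0089 0.01   0.0111] bb [ 0.0352 -0.007   0.0074] [0.047  0.0043 0.0118] mean [ 0.0412 -0.0014  0.0099]
screw base [ 0.5059 -0.2479  0.1096] rel panel centre [ 0.0497 -0.0001  0.    ]
table z 0.0011539607260422358 plate z 0.005142532598134186
boxtop 52466 ((485.62261962890625, 58.00229263305664), (72.36152648925781, 139.99237060546875), 0.005097631830722094) 0.25573412752943214
[(array([ 243,  132,   75,  112, 3947], dtype=int32), array([284.56270585, 165.65670129]))]
plate ((467.12518310546875, 58.35443115234375), (70.97909545898438, 110.46588897705078), 88.65451049804688)
hole bb [0.424  0.0504] [0.4547 0.067 ] 79
```

```bash
cat >> h.py <<'E'
RP=frame(np.radians(.6)); SCREW=np.array([.5059,-.2479,.1087])
Mo=np.array([.4702,.0585,0]); Ry=cv2.Rodrigues(np.array([0,0,np.radians(-1.35)]))[0]
RM=Ry@np.array([[-1.,0,0],[0,-1,0],[0,0,1]]).T
def st(t=""):
    o=telemetry.get_obs(); print(t,"t",round(o["time"],2),"pos",o["ee_pos"].round(4),"F",o["force"].round(1),"gap",round(float(o["finger_gap"]),4),"grip",np.round(o["grip_force"],1)); return o
E
python3 - <<'E'
from h import *
g=Mo+RM@[-.022,0,0]
ctrl.move_to(g+[0,0,.09],tool(RM)); set_gripper(.062); st()
print(ctrl.line_to(g+[0,0,.002],vel=.06,contact_N=5)); st("down")
set_gripper(.03,grasp_force=80); o=st("closed")
np.savez("grasp.npz",p=o["ee_pos"],R=o["tcp_rot"])
ctrl.line_to(o["ee_pos"]+[0,0,.17],vel=.2); st("lift")
ctrl.move_to(SCREW+RP@[-.046,0,.1],tool(RP)); st("hover")
i=cams.camera_info("wrist"); p,d=cams.snapshot("wrist"); np.savez("pics/hov.npz",p=p,d=d,W=i["world_to_cam"],f=[i["fx"],i["fy"],i["cx"],i["cy"]])
cv2.imwrite("pics/hov.png",p)
E
```

```text
t 8.31 pos [0.4925 0.0574 0.0899] F [ 0.4 -0.7 -0.6] gap 0.062 grip 0.0
False
down t 9.93 pos [0.4924 0.0581 0.0023] F [-0.2 -0.1  0.3] gap 0.0618 grip 0.0
closed t 10.22 pos [0.4925 0.0579 0.0026] F [-1.8 -1.2  6.5] gap 0.0427 grip 81.4
lift t 11.22 pos [0.4916 0.0581 0.1716] F [ 0.2 -0.8 -4.1] gap 0.043 grip 81.4
hover t 12.47 pos [ 0.6016 -0.2455  0.164 ] F [ 1.   1.4 -2.9] gap 0.0431 grip 81.3
```

View pics/hov.png

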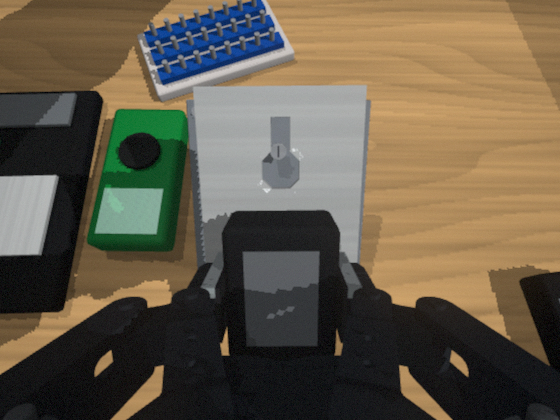

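The keyhole at (281,165) is over the screw head at (278,152), with the plate square to the panel. Next I measure the keyhole's exact offset.

```bash
python3 - <<'E'
from h import *
z=np.load("pics/hov.npz"); f=z["f"]; p,d=z["p"],z["d"]; i=dict(fx=f[0],fy=f[1],cx=f[2],cy=f[3],world_to_cam=z["W"])
m=np.zeros(d.shape,bool); m[90:205,200:360]=1
C,n,Q=plane(cloud(i,d,m),.0015); print("plate n in panel",(RP.T@n).round(4))
Wc=np.linalg.inv(i["world_to_cam"])
u,v=np.meshgrid(np.arange(560),np.arange(420))
r=np.stack([(u-i["cx"])/i["fx"],(v-i["cy"])/i["fy"],np.ones(u.shape)],-1)@Wc[:3,:3].T
X=Wc[:3,3]+r*(((C-Wc[:3,3])@n)/(r@n))[...,None]   # on plate top
X0=Wc[:3,3]+r*d[...,None]
below=((X0-C)@n<-.008)&m
k,lab,stt,ce=cv2.connectedComponentsWithStats(below.astype(np.uint8)); j=[a for a in range(1,k) if lab[165,281]==a] or [1+np.argmax(stt[1:,4])]
L=(X-SCREW)@RP; H=L[lab==j[0]]
print("px",stt[j[0]])
e=H[:,0]; print("hole x",e.min().round(4),e.max().round(4),"y wide",H[:,1].min().round(4),H[:,1].max().round(4),"height top",H[:,2].mean().round(4))
s=H[e>e.max()-.012]; w=H[e<e.min()+.014]; print("slot y",s[:,1].mean().round(4),"wide y",w[:,1].mean().round(4), "slot width",np.ptp(s[:,1]))
pl=((abs((X0-C)@n)<.003)); P=L[pl]; P=P[(abs(P[:,1])<.06)]; print("plate bb",P[:,:2].min(0).round(4),P[:,:2].max(0).round(4), cv2.minAreaRect(P[:,:2].astype(np.float32)*1000))
o=telemetry.get_obs(); print("tcp in panel/screw",((o["ee_pos"]-SCREW)@RP).round(4)); print((RP.T@o["tcp_rot"]).round(4))
E
```

```text
plate n in panel [ 0.9614 -0.0094 -0.275 ]
px [ 200  153  160   52 7147]
hole x -0.1815 0.0038 y wide -0.1825 0.2092 height top -0.1197
slot y -0.0016 wide y 0.0874 slot width 0.10616515584140118
plate bb [-0.0208 -0.0598] [0.0186 0.06  ] ((-1.0947132110595703, -5.340576171875e-05), (119.74736022949219, 39.24369812011719), 89.53271484375)
tcp in panel/screw [-0.0465 -0.0019  0.1009]
[[ 1.0e+00  2.5e-03 -2.0e-03]
 [ 2.5e-03 -1.0e+00  7.0e-04]
 [-2.0e-03 -7.0e-04 -1.0e+00]]
```

```bash
python3 - <<'E'
from h import *
z=np.load("pics/hov.npz"); f=z["f"]; p,d=z["p"],z["d"]; i=dict(fx=f[0],fy=f[1],cx=f[2],cy=f[3],world_to_cam=z["W"])
m=np.zeros(d.shape,bool); m[80:205,190:375]=1
A=cloud(i,d,m); L=(A-SCREW)@RP; print(np.histogram(L[:,2],bins=np.arange(-.03,.16,.01)))
s=(L[:,2]>.085)&(L[:,2]<.125); C,n,Q=plane(A[s],.0015); print(len(Q),"plate n in panel",(RP.T@n).round(4))
Wc=np.linalg.inv(i["world_to_cam"]); u,v=np.meshgrid(np.arange(560),np.arange(420))
r=np.stack([(u-i["cx"])/i["fx"],(v-i["cy"])/i["fy"],np.ones(u.shape)],-1)@Wc[:3,:3].T
X=Wc[:3,3]+r*(((C-Wc[:3,3])@n)/(r@n))[...,None]; X0=Wc[:3,3]+r*d[...,None]; L=(X-SCREW)@RP
low=((X0-C)@n<-.008)&m; k,lab,stt,ce=cv2.connectedComponentsWithStats(low.astype(np.uint8)); H=L[lab==lab[165,281]]; e=H[:,0]
print(stt[lab[165,281]],"hole x",e.min().round(4),e.max().round(4),"y",H[:,1].min().round(4),H[:,1].max().round(4),"h",H[:,2].mean().round(4))
s=H[e>e.max()-.012]; w=H[e<e.min()+.015]; print("slot y",s[:,1].mean().round(4),"wide y",w[:,1].mean().round(4),"slot w",np.ptp(s[:,1]).round(4))
pl=(abs((X0-C)@n)<.003)&m; P=L[pl]; print("plate",P[:,:2].min(0).round(4),P[:,:2].max(0).round(4),cv2.minAreaRect(P[:,:2].astype(np.float32)*1000))
E
```

```text
(array([    0,     0,   435,  2242,   195,     0,     0,     0,     0,
           0,     0,     0,    50, 17885,     0,     0,     0,     0]), array([-3.0000000e-02, -2.0000000e-02, -1.0000000e-02,  6.9388939e-18,
        1.0000000e-02,  2.0000000e-02,  3.0000000e-02,  4.0000000e-02,
        5.0000000e-02,  6.0000000e-02,  7.0000000e-02,  8.0000000e-02,
        9.0000000e-02,  1.0000000e-01,  1.1000000e-01,  1.2000000e-01,
        1.3000000e-01,  1.4000000e-01,  1.5000000e-01]))
17547 plate n in panel [ 9.0e-04 -1.8e-03  1.0e+00]
[ 262  117   36   71 1745] hole x -0.0075 0.0218 y -0.0097 0.0054 h 0.1027
slot y -0.0021 wide y -0.0021 slot w 0.0075
plate [-0.0151 -0.0373] [0.0341 0.0331] ((9.253296852111816, -2.139476776123047), (49.161109924316406, 69.9963607788086), 0.5224869847297668)
```

```bash
python3 - <<'E'
from h import *
loc=lambda: (telemetry.get_obs()["ee_pos"]-SCREW)@RP
W=lambda l: SCREW+RP@np.array(l)
T=tool(RP)
print("settled",loc().round(4))
tgt=np.array([-.0467,0,.022]); c=tgt+[0.0004,.0019,0]
ctrl.line_to(W(c),vel=.08,orientation=T); ctrl.wait(.2); l=loc(); print("near",l.round(4)); st()
c[:2]+=(tgt-l)[:2]; ctrl.line_to(W(c),vel=.05); ctrl.wait(.2); print("corr",loc().round(4),"cmd",c.round(4))
i=cams.camera_info("wrist"); p,d=cams.snapshot("wrist"); cv2.imwrite("pics/near.png",p[60:300,150:430].repeat(2,0).repeat(2,1)); st()
np.save("c.npy",c)
E
```

```text
settled [-0.0465 -0.0019  0.1009]
near [-0.0464  0.002   0.0224]
 t 13.84 pos [ 0.5568 -0.2494  0.1004] F [ 0.2  0.  -2.1] gap 0.0424 grip 81.3
corr [-0.0466 -0.0001  0.022 ] cmd [-0.0466 -0.0001  0.022 ]
 t 14.34 pos [ 0.5567 -0.2473  0.1   ] F [ 0.4 -0.5 -3.1] gap 0.0428 grip 81.3
```

View pics/near.png

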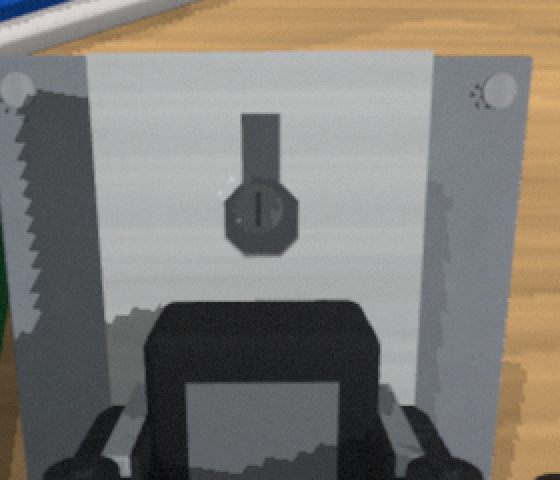

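The screw head (258,209) sits inside the keyhole (261,216); the offset is just the expected parallax plus ~0.5 mm sideways. Lowering and sliding now.

```bash
python3 - <<'E'
from h import *
loc=lambda: (telemetry.get_obs()["ee_pos"]-SCREW)@RP
W=lambda l: SCREW+RP@np.array(l)
c=np.load("c.npy"); c[1]+=.0004
c[2]=.007; print(ctrl.line_to(W(c),vel=.06,contact_N=8),loc().round(4)); 
c[2]=-.002; hit=ctrl.line_to(W(c),vel=.02,contact_N=6); l=loc(); print("touch",hit,l.round(4)); o=st(); print("F panel",(o["force"]@RP).round(1))
if hit and .0<l[2]<.005:
    z=l[2]+.0004
    a=ctrl.line_to(W([-.0466-.015,c[1],z]),vel=.03,contact_N=25); print("slide1",a,loc().round(4)); o=st(); print("F panel",(o["force"]@RP).round(1))
    if not a:
        a=ctrl.line_to(W([-.0466-.022,c[1],z]),vel=.015,contact_N=12); print("slide2",a,loc().round(4)); o=st(); print("F panel",(o["force"]@RP).round(1))
p,d=cams.snapshot("wrist"); cv2.imwrite("pics/slid.png",p[60:300,150:430].repeat(2,0).repeat(2,1))
E
```

```text
False [-0.0464  0.0002  0.0064]
touch True [-0.0469  0.0004  0.0022]
 t 15.09 pos [ 0.5456 -0.2479  0.0835] F [ 2.7 -0.8  5.1] gap 0.0424 grip 82.4
F panel [0.7 0.8 5.7]
slide1 False [-0.0622  0.0001  0.0022]
 t 15.72 pos [ 0.5581 -0.2474  0.0748] F [ 1.5  0.2 -3.3] gap 0.0426 grip 81.6
F panel [-3.1 -0.2 -1.8]
slide2 True [-0.0653  0.0004  0.0022]
 t 16.13 pos [ 0.5607 -0.2477  0.073 ] F [ 0.1 -0.2  4.7] gap 0.0429 grip 82.2
F panel [2.6 0.2 3.9]
```

View pics/slid.png

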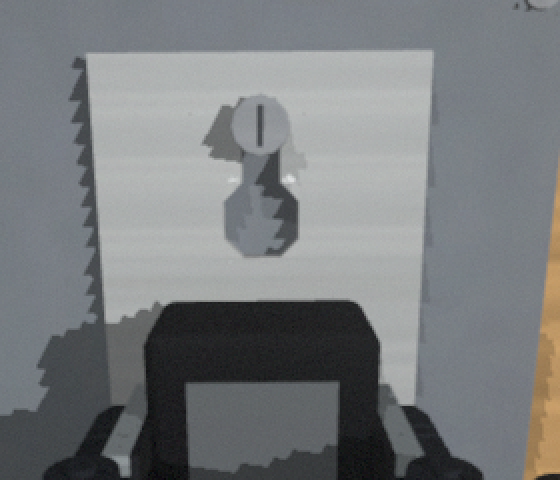

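The screw head (260,125) covers the slot's end. I'll do one confirming push, then release and retreat.

```bash
python3 - <<'E'
from h import *
loc=lambda: (telemetry.get_obs()["ee_pos"]-SCREW)@RP
W=lambda l: SCREW+RP@np.array(l)
l=loc(); a=ctrl.line_to(W([l[0]-.004,l[1],l[2]-.0003]),vel=.02,contact_N=18); print("push",a,loc().round(4)); o=st(); print((o["force"]@RP).round(1))
set_gripper(.075); l=loc(); st("open")
ctrl.line_to(W([l[0],l[1],l[2]+.09]),vel=.12); st("back")
i=cams.camera_info("wrist"); p,d=cams.snapshot("wrist"); cv2.imwrite("pics/rel.png",p)
u,v=np.meshgrid(np.arange(560),np.arange(420)); A=cloud(i,d,np.ones(d.shape,bool)); L=(A-SCREW)@RP
s=(L[:,2]>.0025)&(L[:,2]<.0075)&(abs(L[:,1])<.045)&(L[:,0]<.03)&(L[:,0]>-.1); C,n,Q=plane(A[s],.001)
print("plate n",(RP.T@n).round(4),"h",((C-SCREW)@RP).round(4),cv2.minAreaRect(L[s][:,:2].astype(np.float32)*1000))
b=L[(L[:,2]>.025)&(L[:,2]<.04)&(abs(L[:,1])<.04)&(abs(L[:,0]+.06)<.05)]; print("box top",b.min(0).round(4),b.max(0).round(4))
print("tip",[(round(x["score"],2),np.round(x["location"],4).tolist()) for c in ("scene","side") if cams.snapshot(c) is not None for q in ("lever_tip","face") for x in spotter.spot_point(c,q)[:1]])
RF=frame(np.radians(-1)); fc=np.array([.508,.243,.084])
for yo in (0,.02,.04,.06):
  for h in (.03,.05,.06): 
    for fl in (1,-1):
      q=kin.inverse_kinematics(fc+RF@[0,yo-.03,h],tool(RF,fl)); print(yo,h,fl,None if q is None else np.round(q,2).tolist()) if h==.05 else 0
E
```

```text
push False [-0.0655  0.0006  0.0023]
 t 16.52 pos [ 0.5609 -0.2479  0.073 ] F [-9.7  3.8 13. ] gap 0.0426 grip 82.4
[15.4 -3.9  5.1]
open t 16.93 pos [ 0.5639 -0.2477  0.0703] F [ 0.   0.2 -0.4] gap 0.0745 grip 0.0
back t 17.83 pos [ 0.6151 -0.2472  0.1435] F [-0.2 -0.3  0.5] gap 0.0748 grip 0.0
plate n [-2.080e-02 -3.000e-04  9.998e-01] h [-0.0261 -0.0003  0.0063] ((-32.48455810546875, -0.40622711181640625), (88.10317993164062, 124.67223358154297), 89.8469009399414)
box top [-0.0939 -0.0225  0.025 ] [-0.0359  0.0216  0.0364]
tip [(0.4, [0.5467, 0.2417, 0.1374]), (0.79, [0.5073, 0.2419, 0.0869]), (0.71, [0.4646, 0.3749, -0.0034]), (0.6, [0.5095, 0.2412, 0.0836])]
0 0.05 1 [-0.78, 0.94, 0.72, 1.31, -0.64, 1.73, 1.55]
0 0.05 -1 [-0.83, 0.98, 0.82, 1.31, -0.7, 1.77, -1.54]
0.02 0.05 1 [-0.77, 0.93, 0.72, 1.33, -0.62, 1.72, 1.58]
0.02 0.05 -1 [-0.81, 0.97, 0.82, 1.34, -0.68, 1.76, -1.51]
0.04 0.05 1 [-0.75, 0.92, 0.72, 1.35, -0.61, 1.71, 1.61]
0.04 0.05 -1 [-0.87, 1.05, 1.03, 1.36, -0.79, 1.83, -1.37]
0.06 0.05 1 [-0.73, 0.91, 0.73, 1.37, -0.59, 1.7, 1.64]
0.06 0.05 -1 [-0.86, 1.04, 1.03, 1.38, -0.77, 1.82, -1.34]
```

View pics/rel.png

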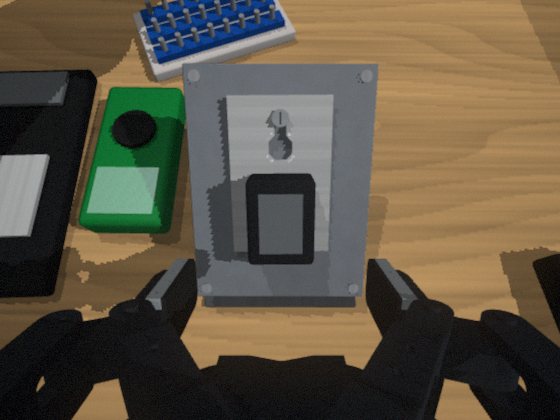

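Pushing at 15 N moved nothing, and the box spans −93.9 to −35.9 mm, matching the locked position. The picture shows the screw at (280,120) in the slot's end. Now a flatness check, then the lever.

```bash
python3 - <<'E'
from h import *
i=cams.camera_info("wrist"); p,d=cams.snapshot("wrist"); A=cloud(i,d,np.ones(d.shape,bool)); L=(A-SCREW)@RP
for lo,hi in ((.026,.033),(-.033,-.026),(.04,.055)):
    for x0 in (-.08,-.05,-.02,.005): 
        s=(L[:,1]>lo)&(L[:,1]<hi)&(abs(L[:,0]-x0)<.008)&(abs(L[:,2])<.02); print(lo,x0,np.median(L[s][:,2]).round(4),end="; ")
    print()
np.save("relL.npy",L)
fc=np.array([.508,.242,.085]); RF=frame(np.radians(-.7)); T=tool(RF)
V=tool(np.array([[-1.,0,0],[0,-1,0],[0,0,1]]).T)
ctrl.move_to([.5,0,.3],V); set_gripper(.07)
for h in (.125,.115,.105,.095):
    if kin.inverse_kinematics(fc+RF@[0,0,h],T) is not None: break
print("h",h); ctrl.move_to(fc+RF@[0,0,h],T); st("above lever")
i=cams.camera_info("wrist"); p,d=cams.snapshot("wrist"); cv2.imwrite("pics/lev.png",p)
A=cloud(i,d,np.ones(d.shape,bool)); L=(A-fc)@RF
s=(L[:,2]>.046)&(L[:,2]<.072)&(abs(L[:,1])<.02)&(abs(L[:,0])<.02); print("lever top region",s.sum(),L[s].min(0).round(4),L[s].max(0).round(4))
s=(abs(L[:,2])<.008)&(abs(L[:,0])<.05)&(abs(L[:,1])<.05); C,n,Q=plane(A[s],.002); print("face n",(RF.T@n).round(4),((C-fc)@RF).round(4))
r=[(round(x["score"],2),((np.array(x["location"])-fc)@RF).round(4).tolist()) for x in spotter.spot_point("wrist","lever_tip")[:2]]; print(r)
E
```

```text
0.026 -0.08 0.0051; 0.026 -0.05 0.0059; 0.026 -0.02 0.0067; 0.026 0.005 0.0074; 
-0.033 -0.08 0.005; -0.033 -0.05 0.0057; -0.033 -0.02 0.0066; -0.033 0.005 0.0073; 
0.04 -0.08 0.0007; 0.04 -0.05 0.0006; 0.04 -0.02 0.0007; 0.04 0.005 0.0006; 
h 0.125
above lever t 20.77 pos [0.5803 0.2401 0.1884] F [-0.6 -0.4  0.1] gap 0.0703 grip 0.0
lever top region 467 [-0.0066 -0.0109  0.0485] [0.0069 0.003  0.0699]
face n [-0.0027  0.0152  0.9999] [ 0.0028 -0.0002  0.0016]
[(0.97, [-0.0019, -0.0032, 0.064])]
```

View pics/lev.png

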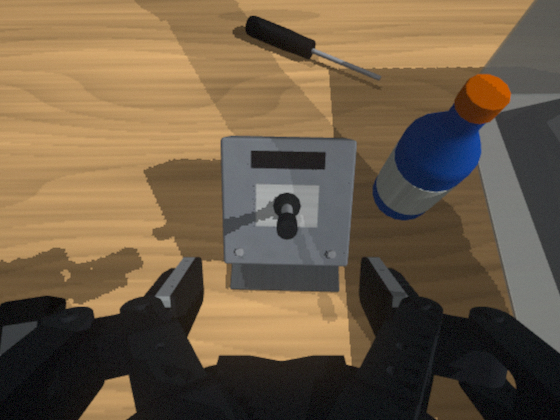

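The module is locked, but its plate is tilted about 1.6°: clearance is 0.4 mm at the low end and 2.7 mm at the top. The lever is still untouched, so I'll first press the plate flat with a fingertip on each side of the screw.

```bash
cat >> h.py <<'E'
V=tool(np.array([[-1.,0,0],[0,-1,0],[0,0,1]]).T)
loc=lambda: (telemetry.get_obs()["ee_pos"]-SCREW)@RP
W=lambda l: SCREW+RP@np.array(l)
def flat(t):
    i=cams.camera_info("wrist"); p,d=cams.snapshot("wrist"); L=(cloud(i,d,np.ones(d.shape,bool))-SCREW)@RP
    for lo,hi in ((.026,.033),(-.033,-.026),(.04,.055)):
        print(t,lo,[np.median(L[(L[:,1]>lo)&(L[:,1]<hi)&(abs(L[:,0]-x)<.008)&(abs(L[:,2])<.02)][:,2]).round(4) for x in (-.08,-.05,-.02,.005)])
    b=L[(L[:,2]>.025)&(L[:,2]<.04)&(abs(L[:,1])<.04)&(abs(L[:,0]+.06)<.05)]; print("box",b.min(0).round(4),b.max(0).round(4))
E
python3 - <<'E'
from h import *
ctrl.move_to([.5,0,.3],V); set_gripper(.036)
x=.0
ctrl.move_to(W([x,0,.08]),tool(RP)); l=loc(); print(l.round(4))
ctrl.line_to(W([x,.0003,.02]),vel=.1); ctrl.wait(.1); print(loc().round(4))
hit=ctrl.line_to(W([x,.0003,-.006]),vel=.02,contact_N=14); print(hit,loc().round(4)); o=st(); print((o["force"]@RP).round(1))
ctrl.wait(.2); st(); ctrl.line_to(W([x,.0003,.07]),vel=.12)
try: ctrl.move_to(W([-.0655,0,.09]),tool(RP))
except ctrl.PlanningError as e: print(e)
flat("after"); st()
E
```

```text
[-0.0001 -0.0007  0.081 ]
[-0.0002  0.0003  0.021 ]
True [-0.      0.0003  0.0026]
 t 25.21 pos [ 0.5074 -0.2482  0.1108] F [ 1.9 -0.4  5.1] gap 0.0362 grip 2.4
[1.4 0.4 5.3]
 t 25.41 pos [ 0.5074 -0.2481  0.1108] F [1.8 0.7 5.3] gap 0.0359 grip 2.7
after 0.026 [np.float64(0.0046), np.float64(0.0046), np.float64(0.0047), np.float64(0.0048)]
after -0.033 [np.float64(0.0048), np.float64(0.0047), np.float64(0.0047), np.float64(0.0046)]
after 0.04 [np.float64(0.0008), np.float64(0.0006), np.float64(0.0006), np.float64(0.0007)]
box [-0.0935 -0.0226  0.025 ] [-0.0351  0.0217  0.0353]
 t 26.55 pos [ 0.6101 -0.2472  0.1438] F [-0.2  0.5 -0.3] gap 0.0363 grip 0.0
```

Flat now: 4.0 mm above the panel everywhere, and still locked. Now the lever, straddling it with the fingers open.

```bash
cat >> h.py <<'E'
fc=np.array([.508,.245,.085]); RF=frame(np.radians(-1.5)); F=lambda l: fc+RF@np.array(l); TF=tool(RF)
lf=lambda: (telemetry.get_obs()["ee_pos"]-fc)@RF
E
python3 - <<'E'
from h import *
ctrl.move_to([.5,0,.3],V); set_gripper(.07)
ctrl.move_to(F([0,0,.12]),TF); print(lf().round(4))
hit=ctrl.line_to(F([0,0,.03]),vel=.1,contact_N=6); print(hit,lf().round(4)); st()
if not hit:
    hit=ctrl.line_to(F([0,.018,.03]),vel=.05,contact_N=6); print("pre",hit,lf().round(4))
    hit=ctrl.line_to(F([0,.066,.03]),vel=.02,contact_N=7); print("push",hit,lf().round(4)); o=st(); print((o["force"]@RF).round(1))
    for _ in range(2):
        ctrl.wait(.15); o=st("hold"); print((o["force"]@RF).round(1),lf().round(4))
p,d=cams.snapshot("wrist"); cv2.imwrite("pics/push.png",p)
E
```

```text
[0.0002 0.0011 0.1214]
False [-0.0001  0.0001  0.0309]
 t 30.33 pos [0.5258 0.2445 0.1102] F [ 0.3  0.2 -0.5] gap 0.0701 grip 0.0
pre False [-0.0001  0.0183  0.0302]
push True [0.0001 0.0509 0.0294]
 t 32.43 pos [0.5235 0.1937 0.1092] F [2.4 3.6 2.5] gap 0.0701 grip 2.0
[-0.4 -3.7  3.4]
hold t 32.58 pos [0.5235 0.1938 0.1091] F [1.7 2.8 3.2] gap 0.07 grip 2.0
[ 0.5 -2.9  3.6] [0.     0.0508 0.0294]
hold t 32.73 pos [0.5234 0.1938 0.1089] F [1.8 2.5 3.6] gap 0.0699 grip 2.1
[ 0.7 -2.6  4. ] [0.0001 0.0508 0.0292]
```

View pics/push.png

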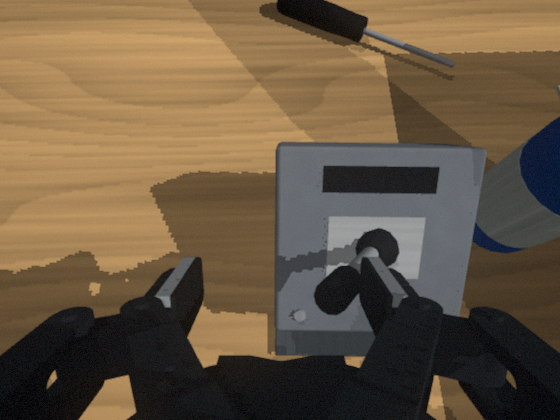

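The lever (335,290) is leaning left in the image, towards the stand, pushed by the right pad. I'll measure its angle while it's held, then finish the hold and release.

```bash
python3 - <<'E'
from h import *
def ang():
    i=cams.camera_info("wrist"); p,d=cams.snapshot("wrist"); r=spotter.spot_point("wrist","lever_tip")
    if r: l=(np.array(r[0]["location"])-fc)@RF; print("tip",round(r[0]["score"],2),l.round(4),"ang",np.arctan2(l[1],l[2]-.003).round(3))
    A=cloud(i,d,np.ones(d.shape,bool)); L=(A-fc)@RF
    s=(L[:,2]>.035)&(L[:,2]<.075)&(L[:,1]>.012)&(L[:,1]<.055)&(abs(L[:,0])<.02); q=L[s]
    print("pts",s.sum(),q.min(0).round(4),q.max(0).round(4))
ang()
l=lf(); y0=l[1]
hit=ctrl.line_to(F([0,y0+.004,.0295]),vel=.01,contact_N=4); print("more",hit,lf().round(4)); o=st(); print((o["force"]@RF).round(1))
ang(); ctrl.wait(1.0); o=st("held"); print((o["force"]@RF).round(1),lf().round(4))
E
```

```text
tip 0.95 [-0.0036  0.0337  0.0532] ang 0.592
pts 3269 [-0.0114  0.012   0.0351] [0.0118 0.0366 0.075 ]
more True [-0.0001  0.0508  0.0289]
 t 33.17 pos [0.5233 0.1938 0.1087] F [2.3 2.5 3.8] gap 0.0697 grip 2.1
[ 0.4 -2.5  4.4]
tip 0.73 [-0.0014  0.0319  0.0568] ang 0.536
pts 3297 [-0.0115  0.012   0.035 ] [0.0119 0.0366 0.075 ]
held t 34.27 pos [0.5234 0.1941 0.1087] F [2.5 2.8 3.3] gap 0.0702 grip 2.1
[-0.1 -2.9  4.1] [-0.0001  0.0505  0.029 ]
```

The lever is at its stop (about 0.55 rad, ~5 N) and has been held for over a second. Releasing and backing off.

```bash
python3 - <<'E'
from h import *
ctrl.line_to(F([0,0,.0295]),vel=.08); ctrl.line_to(F([0,0,.12]),vel=.15); st("up")
cams.snapshot("wrist"); r=spotter.spot_point("wrist","lever_tip"); print([((np.array(x["location"])-fc)@RF).round(4) for x in r[:1]])
ctrl.move_to([.5,0,.3],V)
ctrl.move_to(W([-.0655,0,.09]),tool(RP)); flat("final")
ctrl.move_to([.5,0,.3],V); st("end")
for c in ("scene","side"):
    p,d=cams.snapshot(c)
    for q in "brick bottle meter driver jar".split(): print(c,q,[np.round(x["location"],3).tolist() for x in spotter.spot_point(c,q)[:1]])
cv2.imwrite("pics/end.png",cams.snapshot("scene")[0])
E
```

```text
up t 35.81 pos [0.5764 0.2429 0.1828] F [ 0.4  0.3 -0.2] gap 0.0698 grip 0.0
[array([0.0005, 0.0007, 0.0644])]
final 0.026 [np.float64(0.0046), np.float64(0.0047), np.float64(0.0047), np.float64(0.0047)]
final -0.033 [np.float64(0.0047), np.float64(0.0046), np.float64(0.0046), np.float64(0.0047)]
final 0.04 [np.float64(0.0006), np.float64(0.0007), np.float64(0.0006), np.float64(0.0006)]
box [-0.0928 -0.0226  0.025 ] [-0.0352  0.0218  0.0353]
end t 39.48 pos [5.007e-01 3.000e-04 3.007e-01] F [0.6 0.5 1. ] gap 0.0701 grip 0.0
scene brick [[0.62, 0.009, 0.002]]
scene bottle [[0.266, 0.283, -0.004]]
scene meter []
scene driver [[0.267, 0.285, -0.004]]
scene jar [[0.746, 0.019, -0.0]]
side brick []
side bottle []
side meter [[0.48, -0.385, -0.001]]
side driver [[0.261, 0.286, -0.004]]
side jar [[0.739, 0.022, -0.003]]
```

View pics/end.png

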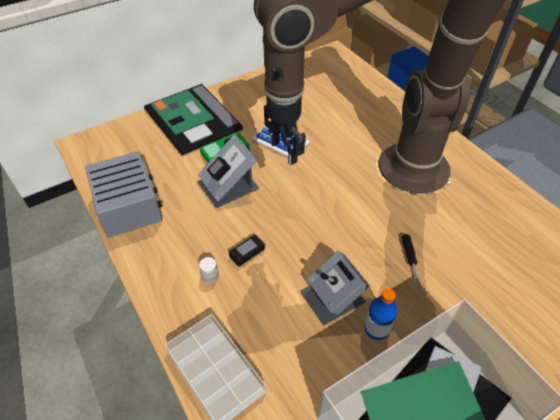

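The final picture shows the module hung on the stand (228,165), the lever upright (325,280) and the bystanders where they were. Handing in.

```bash
python3 -c "
from rig import ticket
print(ticket.hand_in())"
```

```text
the job is handed in; nothing more can be done
None
```

The module hangs locked and flat on the stand, and the lever was held at its stop on the stand's side for over a second and sprang back to centre; the job was handed in about 40 s into the 58 s limit, and no verdict came back.

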